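# Open the two-catch instrument case

## Robot

A 7-joint arm with a two-finger parallel gripper is mounted at the origin on a cart in front of the work surface, level with it; the furniture and walls round the work are solid. World frame = base frame: x ahead of the robot, y to its left, z up, the work surface at z = 0. Lengths are in m, angles in rad, forces in N, time in s.
With the tool pointing down it reaches from about 0.35 to 0.9 m from the base axis. Payload 8.1 kg.
Tool frame: the origin (TCP) lies on the centre line of the jaws, within the pads' length; the fingertips stand 17 mm ahead of it and the grasp point (between the pads) lies 2 mm behind it; z points along the fingers, y is the direction in which the jaws open and shut (so a half turn about z gives the same grasp; the last joint's range is limited). The gripper opens to 92 mm and grips with 3 to 60 N. Pads are 19 mm wide; open, the fingers measure 130 mm over their backs; the gripper's body (75 mm by 190 mm) begins 47 mm behind the grasp point.
Start: joints at [-1.325, 0.434, 0.025, 1.573, -0.012, 1.134, -0.075], TCP at [0.214, 0.587, 0.244] pointing down, gripper open.
Joint ranges: [-2.62, 2.62], [-0.44, 2.09], [-1.27, 1.32], [0.08, 2.57], [-1.32, 4.46], [0.12, 2], [-2.74, 2.74]. Speed limits (rad/s): [2.22, 2.22, 3.01, 3.01, 3.14, 3.14, 3.14].

## Interface

Orientations are given as a rotation vector (axis times angle).
In Python, from cell import arm gives the robot as it stands.
- The arm moves only by the shell command python3 -m creep 'ROWS' [FORCE]. ROWS is JSON, a list that holds one entry, the list of rows, each a list of 7 numbers: the shift along the world's x, y, z in cm, then the turn, a rotation vector about the world's x, y, z in degrees, then the opening, from -1 (shut) to 1 (fully open), so that 0 is half open. In form: [[[tx, ty, tz, ax, ay, az, jaw], ...]]. A call has 1 to 5 rows; each row is the pose to reach, as a shift and turn from the pose commanded when the call began; what a row does not reach only later rows make up. A row lasts 1/10 s, in which the tool goes at most 50 mm and 8.59 degrees, less where a joint would pass 70% of its speed; a pose out of reach is approached as far as the arm can. A call with a gripper value outside its range is refused whole. The fingers move at their own pace and stop on an object; FORCE is the grip in N (left out, the last holds). Time passes only in rows, so rows that repeat a pose let the fingers close. It gives the time, the measured TCP pose, the force and the opening at its end, in the units of the state.
- arm.observe(): the state, without advancing time (a new reading comes with each control period).
- arm.get_image(name): name is "side" or "top"; returns the picture (420x560x3 uint8, red, green, blue); there is no depth.
- arm.camera_model(name): a dict with "vfov" (degrees; the focal length in pixels is half the picture's height over the tangent of half this angle, whatever the lens; pixels are square), "cx", "cy" (the principal point, pixels), "k1" (the pictures are not rectified: a ray, as slopes to the right and down, at radius r is drawn at 1 + k1 r^2 times it, then the intrinsics apply), "cam_to_world" (4x4, takes a point from camera to world coordinates). Camera axes: x right, y down, z forward; pixel columns grow to the right and rows downward; lengths in m; the calibration is good to about 2 mm. A picture is of the moment at which its call begins. camera_model takes no time and is no camera call.
- arm.sign_off(): hands the job in, once; it reports no verdict.
The state is a dict: "clock": time; "joints": joint angles; "dq": joint speeds; "joint_efforts": joint torques, N m; "position": TCP position; "ee_rot": TCP orientation; "force": force on the tool from outside, world axes, zero at the start; "ft_torque": the same for the moment, N m; "width": opening from 0.0 (shut) to 1.0 (fully open).
Only numpy, scipy, OpenCV 4.12 (cv2) and the standard library are available. Lean on these libraries where they do the work, as an engineer would, in place of code of your own. Each camera call takes 0.05 s, during which the arm holds its last target.

## Task

Open the instrument case with the fingertips, grasping and lifting nothing: press its two thumb buttons down together, one fingertip on each, and keep both down until the lid has sprung ajar a good thumb's width, then let the buttons go and push the lid on up past upright until it leans back and stays open. Leave the case where it stands with its tools inside, and do not disturb the things around it.

Things in the scene. Friction and masses are not known exactly. Their poses are not given: they have to be found in the camera images.
- case: aluminium instrument case with black corners, 130 (x) x 226 (y) x 58 mm high, about 2.2 kg, standing loose on the bench; the base shell is 42 mm high, the lid 16 mm on top. Origin: centre of the underside; its x axis points from the front (the side with the two catches, toward the robot) to the hinges, y to the left, z up
- lid (a joint): lid angle (rad): 0 shut, 1.57 upright, stop at 1.75. Either catch alone keeps it shut. With both drawn back a spring raises it slowly (damped, 0.2 rad/s at first) and leaves it ajar at about 0.5 rad after some seconds; then it is pushed by hand: its stiff hinge holds it wherever it is left, 1 to 5 N at the front edge moves it slowly
- lid_edge (a point): middle of the lid's upper front edge (the edge over the catches); it swings about case_hinge at 130 mm radius
- case_hinge (a point): middle of the lid's hinge line, which runs along the case's y axis at the back edge, 42 mm above the underside
- catch_left (a joint): angle of the left catch rocker (rad): 0 at rest, 0.28 with its button fully down against the stop; from about 0.18 its hook is clear of the lid. A spring returns it
- catch_right (a joint): the same for the right catch. The catches' steel hooks stand 24 to 36 mm behind the button centres and reach 55 mm above the underside; they lean 6 mm toward the buttons when pressed
- button_left (a point): top centre of the left thumb button: black, round, domed, 23 mm across, on the end of a steel rocker 40 mm in front of the case's front face, 36 mm above the underside. The two buttons are 64 mm apart, centre to centre, along the case's y axis
- button_right (a point): the same for the right button. Pressing takes about 2 N at first and 6 N at the end, each. Fully down, a button's top is about 8 mm lower and tilts 16 degrees outward, so a flat fingertip on it ends about 6 mm lower
- caliper_mid (a point): middle of the 202 mm steel caliper lying in the foam of the case, under the lid
- scriber_mid (a point): middle of the 155 mm scriber lying in the case
- punch_mid (a point): middle of the 120 mm centre punch lying in the case; none of the tools stands higher than 30 mm above the case's underside
- bolt: bystander: bolt standing on its head, 18 x 21 x 54 mm, left of the case; origin at its foot
- abrasive: bystander: brown abrasive block 56 x 100 x 29 mm, right of the case; origin at its underside
- cup: bystander: empty light plastic cup, 80 mm across, 92 mm high, at the front right of the case; origin at its foot
- magnet: bystander: flat welding magnet 35 x 79 x 16 mm behind the case; origin at its underside
- cutters: bystander: side cutters 125 x 55 x 15 mm, lying behind the case to the left; origin at the underside

How it is judged:
By the outcome, as a careful person would: the job done as asked, in the order asked, and still so for the second after the job is handed in, with the robot touching nothing.
It also fails if it takes over 51 s, if anything falls off the work surface, if the arm or the gripper's body presses on something with over 40 N, if the wrist force passes 120 N, or if a joint passes its speed limit or range.

## Working session

There is one attempt and no reset: what is moved stays moved. The work goes in short steps, Python scripts to look and compute and a shell command to move; the robot and the scene stay as the last step left them, time stands still between calls to the robot, and variables do not carry over. Pictures are saved under pics/ and viewed, and the job is handed in when it is done.

```bash
ls; mkdir -p pics
python3 - <<'E'
from cell import arm
import cv2,json
s=arm.observe()
for k in s: print(k,s[k])
for n in("side","top"):
    im=arm.get_image(n); cv2.imwrite(f"pics/{n}0.png",im[:,:,::-1]); print(n,arm.camera_model(n))
E
```

```text
pics
clock 0.0
joints [-1.32463155  0.43521825  0.02497387  1.57407588 -0.01161255  1.13398259
 -0.07507989]
dq [-1.03445209e-03 -4.98956552e-05 -9.98297253e-04 -5.16114305e-04
  2.08092998e-03 -1.36359953e-03  5.30176406e-04]
joint_efforts [-3.70688440e-04 -6.67835212e+01  9.85361896e-01 -3.14462543e+01
 -6.04261877e-02  4.28035890e-02  1.89756834e-04]
position [0.21347246 0.58691385 0.2429561 ]
ee_rot [-5.45127842e-01 -3.09379399e+00  2.40734771e-03]
force [0.83608573 0.18887756 0.70309019]
ft_torque [ 0.05488875 -0.00770368  0.0299923 ]
width 0.9982995215188916
side {'vfov': 49.75675540927493, 'cx': 275.03929900515135, 'cy': 210.17358621292806, 'k1': -0.11154622987062257, 'cam_to_world': array([[ 0.85400086, -0.25790279,  0.45185029,  0.07139633],
       [-0.52023222, -0.43398818,  0.73553565, -0.85081255],
       [ 0.00640099, -0.86321516, -0.50479562,  0.59289368],
       [ 0.        ,  0.        ,  0.        ,  1.        ]])}
top {'vfov': 53.55835790195952, 'cx': 284.9883801100977, 'cy': 206.00151574926056, 'k1': -0.06104609182789893, 'cam_to_world': array([[ 0.05849041, -0.96905045,  0.23983349,  0.34848288],
       [-0.99827851, -0.0578228 ,  0.00982561, -0.11434187],
       [ 0.00434633, -0.23999532, -0.97076431,  0.93115215],
       [ 0.        ,  0.        ,  0.        ,  1.        ]])}
```

View pics/side0.png

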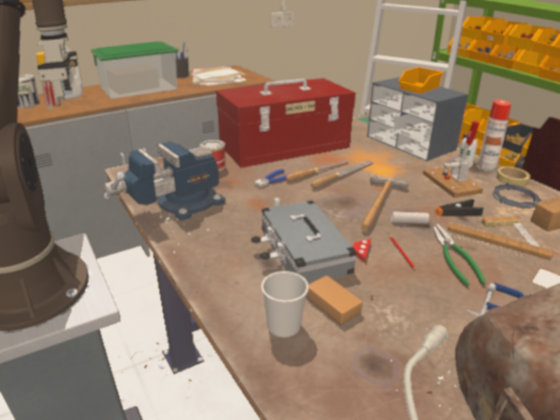

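View pics/top0.png

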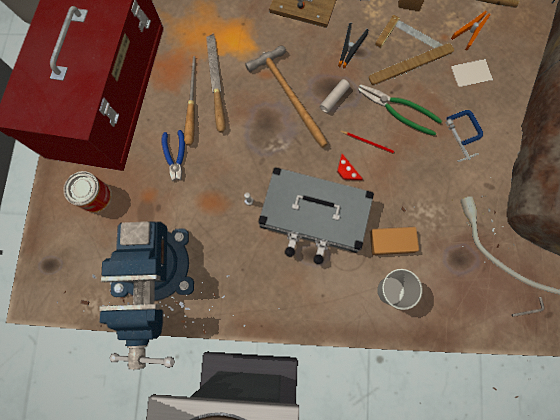

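The top view shows the case at about (318,210) with its buttons near (290,252) and (318,259). The cup is at (402,290), the bolt at (249,199), and the abrasive block at (395,241). I'll zoom in next.

```bash
cat > h.py <<'E'
import numpy as np, cv2
from cell import arm
def cam(n):
    m=arm.camera_model(n); f=210/np.tan(np.radians(m['vfov']/2)); return m,f
def proj(n,P):
    m,f=cam(n); T=np.linalg.inv(m['cam_to_world']); p=np.atleast_2d(P)@T[:3,:3].T+T[:3,3]
    s=p[:,:2]/p[:,2:]; s=s*(1+m['k1']*(s**2).sum(1,keepdims=True)); return s*f+[m['cx'],m['cy']]
def ray(n,uv):
    m,f=cam(n); d=(np.array(uv,float)-[m['cx'],m['cy']])/f; s=d.copy()
    for _ in range(30): s=d/(1+m['k1']*(s**2).sum())
    T=m['cam_to_world']; return T[:3,3],T[:3,:3]@np.r_[s,1]
def atz(n,uv,z):
    o,d=ray(n,uv); return o+d*(z-o[2])/d[2]
def tri(a,b):
    o1,d1=ray('top',a);o2,d2=ray('side',b)
    A=np.c_[d1,-d2]; t=np.linalg.lstsq(A,o2-o1,rcond=None)[0]
    p,q=o1+d1*t[0],o2+d2*t[1]; return (p+q)/2,np.linalg.norm(p-q)
def crop(im,x0,y0,w,h,k,fn):
    cv2.imwrite(fn,cv2.resize(im[y0:y0+h,x0:x0+w,::-1],None,fx=k,fy=k,interpolation=cv2.INTER_CUBIC))
E
python3 - <<'E'
from h import *
a=cv2.imread('pics/top0.png')[:,:,::-1];crop(a,240,155,160,120,5,'pics/tz.png')
a=cv2.imread('pics/side0.png')[:,:,::-1];crop(a,235,185,160,120,5,'pics/sz.png')
E
```

```text
(no output)
```

View pics/tz.png

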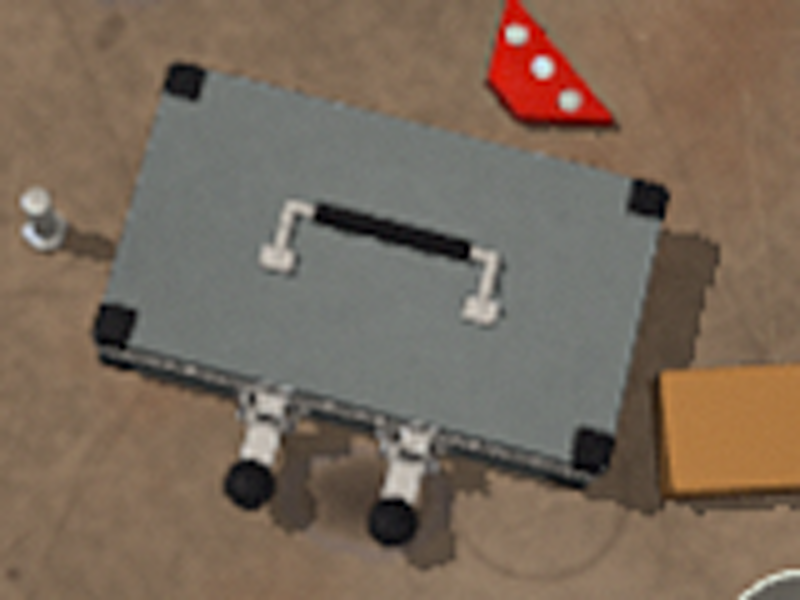

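View pics/sz.png

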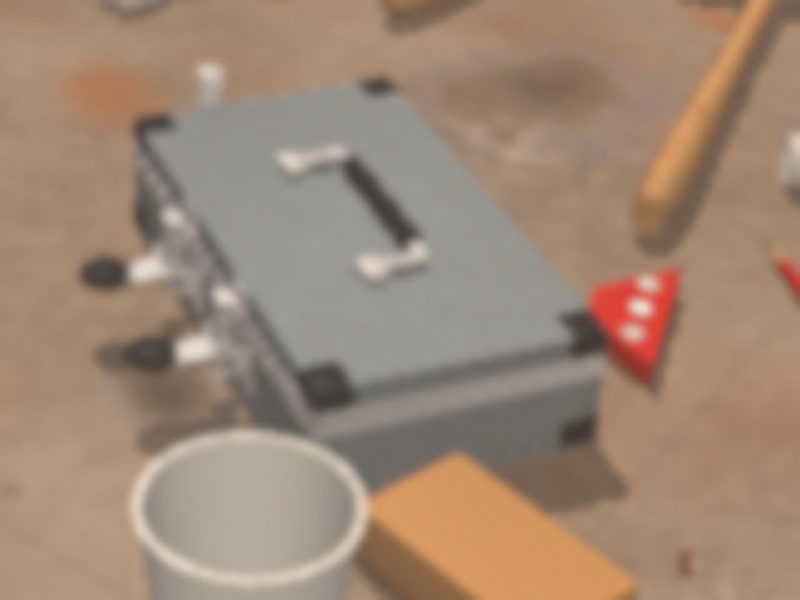

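Run:
```python
from h import *
from scipy.optimize import least_squares
T=lambda u,v:(240+u/5,155+v/5)
S=lambda u,v:(235+u/5,185+v/5)
M={'FL':(-.065,.113,.058),'BL':(.065,.113,.058),'BR':(.065,-.113,.058),'FR':(-.065,-.113,.058),'bl':(-.105,.032,.034),'br':(-.105,-.032,.034)}
top={'FL':T(98,343),'BL':T(168,66),'BR':T(668,184),'FR':T(608,462),'bl':T(249,484),'br':T(393,521)}
side={'FL':S(137,125),'BL':S(386,83),'BR':S(604,322),'FR':S(322,400),'bl':S(104,271),'br':S(153,353)}
for k in M: print(k,tri(top[k],side[k]))
def W(p):
    c,s=np.cos(p[2]),np.sin(p[2]); return {k:np.array([p[0]+c*m[0]-s*m[1],p[1]+s*m[0]+c*m[1],m[2]]) for k,m in M.items()}
def res(p,cams):
    w=W(p);r=[]
    for n,d in cams:
        r+=[(proj(n,w[k])[0]-d[k]) for k in M]
    return np.concatenate(r)
for cams in([('top',top)],[('side',side)],[('top',top),('side',side)]):
    r=least_squares(res,[.5,-.15,-.2],args=(cams,)); print(r.x,np.degrees(r.x[2]),np.abs(r.fun).max()); 
print(W(r.x)); print(r.fun.reshape(-1,2).round(1))
# neighbours
print('bolt',tri(T(37,200),S(210,72)), 'boltfoot',atz('top',T(43,235),0.0))
print('cup rim', [atz('top',p,.092) for p in((402,290),(380,290),(424,290),(402,270))])
print('abr',atz('top',T(660,370),.029),atz('top',T(667,490),.029))
```

```text
FL (array([ 0.52400896, -0.05420043,  0.05726686]), np.float64(0.0034762037561658944))
BL (array([ 0.65180664, -0.07586114,  0.05360305]), np.float64(0.0033875460872925902))
BR (array([ 0.60617968, -0.29617228,  0.0619116 ]), np.float64(0.0008036967585261235))
FR (array([ 0.48371631, -0.27295083,  0.05525545]), np.float64(0.000980999198419862))
bl (array([ 0.46939791, -0.12182706,  0.03318681]), np.float64(0.0009708250616564872))
br (array([ 0.45728467, -0.18494075,  0.03250413]), np.float64(0.001388392890648011))
[ 0.56577501 -0.17390252 -0.18473047] -10.584276484980768 1.234761614118014
[ 0.56652653 -0.17515956 -0.19367203] -11.096589971430667 1.740701128826288
[ 0.56619994 -0.17441746 -0.18821389] -10.783861601635323 1.5502716826250094
{'FL': array([ 0.52349067, -0.05125124,  0.058     ]), 'BL': array([ 0.65119487, -0.07557484,  0.058     ]), 'BR': array([ 0.60890922, -0.29758368,  0.058     ]), 'FR': array([ 0.48120502, -0.27326008,  0.058     ]), 'bl': array([ 0.46904159, -0.12333659,  0.034     ]), 'br': array([ 0.4570669 , -0.18620635,  0.034     ])}
[[-1.  -0.6]
 [ 0.2 -1.1]
 [ 0.2 -0.5]
 [ 0.3  1.2]
 [ 0.8 -0. ]
 [ 0.8 -0.2]
 [-1.6 -0.6]
 [-0.9 -1.4]
 [ 1.5  1.5]
 [-0.7 -0.7]
 [-0.   0.1]
 [-0.1 -0.2]]
bolt (array([ 0.58555534, -0.02204737,  0.05323831]), np.float64(0.0006905439232641385)) boltfoot [ 0.58303029 -0.02042016  0.        ]
cup rim [array([ 0.39736505, -0.34899224,  0.092     ]), array([ 0.39504784, -0.30480801,  0.092     ]), array([ 0.39963585, -0.3934415 ,  0.092     ]), array([ 0.43716786, -0.3491135 ,  0.092     ])]
abr [ 0.53052274 -0.30036922  0.029     ] [ 0.47738632 -0.30398959  0.029     ]
```

Run:
```python
from h import *
print('vise jaw',tri((142,228),(188,152)),atz('top',(142,228),.15),atz('top',(165,300),.12),atz('top',(120,345),.08))
```

```text
vise jaw (array([0.46307904, 0.17645841, 0.1366711 ]), np.float64(0.04372314825399216)) [0.48167949 0.16509615 0.15      ] [0.35012415 0.11235439 0.12      ] [0.25718893 0.20287086 0.08      ]
```

```bash
python3 -m creep '[[[0,-5,1,0,0,2,0.5],[0,-10,3,0,0,4,0],[2,-15,5,0,0,6,0],[4,-20,7,0,0,8,0],[6,-25,9,0,0,9.2,0]]]' 5
```

```text
clock: 0.6
position: [0.2645, 0.3587, 0.3248]
ee_rot: [-0.293, -3.128, 0.0]
force: [1.9, 0.3, 0.8]
width: 0.614
```

```bash
python3 -m creep '[[[1,-4.8,0,0,0,0,0],[2,-9.6,0,0,0,0,0],[3,-14.4,0,0,0,0,-0.02],[4,-19,0,0,0,0,-0.02],[5,-24,0,0,0,0,-0.02]]]' && python3 -m creep '[[[2,-4.5,0,0,0,0,-0.02],[4,-9,-1,0,0,0,-0.02],[7,-13,-2,0,0,0,-0.02],[10,-17,-4,0,0,0,-0.02],[13,-21,-6,0,0,0,-0.02]]]'
```

```text
clock: 1.1
position: [0.3139, 0.1199, 0.3243]
ee_rot: [0.295, 3.128, 0.001]
force: [0.6, 0.4, -0.5]
width: 0.489
clock: 1.6
position: [0.44, -0.0834, 0.2676]
ee_rot: [0.294, 3.126, 0.001]
force: [0.8, 2.1, 0.2]
width: 0.491
```

```bash
python3 -m creep '[[[0.8,-4.1,-3,0,0,0,-0.02],[0.8,-4.1,-7,0,0,0,-0.02],[0.8,-4.1,-12,0,0,0,-0.02],[0.8,-4.1,-16.5,0,0,0,-0.02],[0.8,-4.1,-16.5,0,0,0,-0.02]]]' && python3 -m creep '[[[0,0,0,0,0,0,-0.02],[0,0,0,0,0,0,-0.02]]]'
python3 - <<'E'
from h import *
from scipy.spatial.transform import Rotation as R
s=arm.observe();print(s['position'],s['joints'].round(2),s['force'],R.from_rotvec(s['ee_rot']).as_matrix().round(3))
a=arm.get_image('top');cv2.imwrite('pics/t1.png',a[:,:,::-1]);crop(a,230,155,160,120,5,'pics/t1z.png')
a=arm.get_image('side');crop(a,215,165,160,120,5,'pics/s1z.png')
E
```

```text
clock: 2.1
position: [0.4433, -0.1221, 0.0984]
ee_rot: [-0.296, -3.118, 0.001]
force: [-0.8, 1.0, 0.9]
width: 0.49
clock: 2.3
position: [0.4485, -0.123, 0.1048]
ee_rot: [0.295, 3.125, 0.0]
force: [-0.3, -0.7, 0.9]
width: 0.49
[ 0.44854782 -0.12299005  0.10477314] [-0.36  0.42  0.68  2.15 -0.41  0.69  1.98] [-0.29321446 -0.71227239  0.86092273] [[-0.982  0.187  0.003]
 [ 0.187  0.982 -0.   ]
 [-0.003  0.001 -1.   ]]
```

View pics/t1z.png

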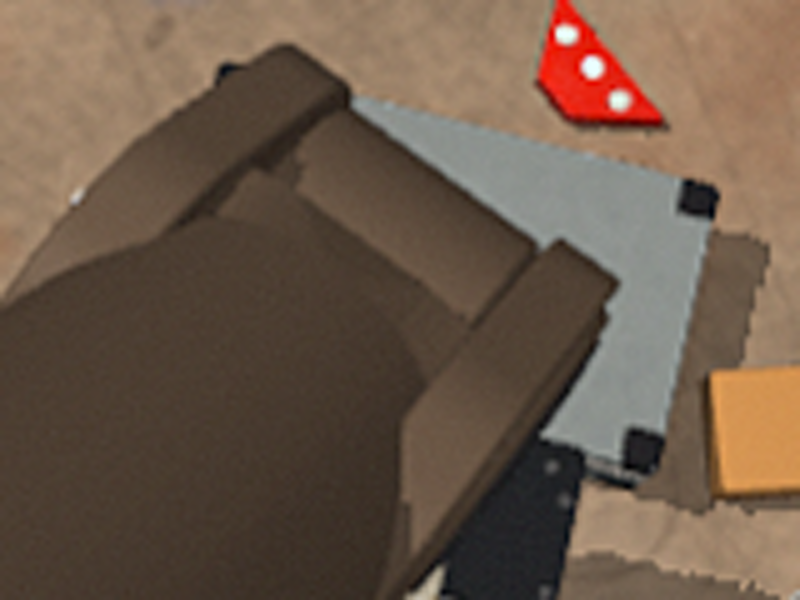

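View pics/s1z.png

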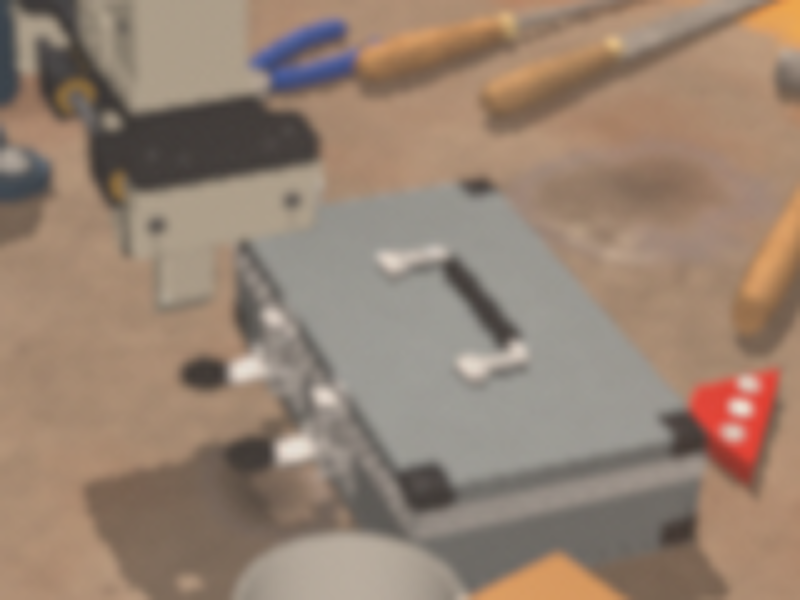

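```bash
python3 -m creep '[[[0.6,-1.5,0,0,0,0,-0.02],[1.25,-3.1,0,0,0,0,-0.02],[1.25,-3.1,-1.5,0,0,0,-0.02],[1.25,-3.1,-3,0,0,0,-0.02],[1.25,-3.1,-3,0,0,0,-0.02]]]' && python3 -m creep '[[[0,0,0,0,0,0,-0.02]]]'
python3 - <<'E'
from h import *
s=arm.observe();print(s['position'],s['force'],s['ee_rot'])
a=arm.get_image('side');crop(a,215,165,160,120,5,'pics/s2z.png')
p=s['position'];
for sg in(1,-1):
  t=p+sg*.032*np.array([.187,.982,0])-[0,0,.017]; print(proj('side',t))
E
```

```text
clock: 2.9
position: [0.4598, -0.1533, 0.073]
ee_rot: [0.295, 3.127, 0.001]
force: [0.0, -0.6, -0.1]
width: 0.493
clock: 3.0
position: [0.4602, -0.1536, 0.0739]
ee_rot: [0.295, 3.126, 0.0]
force: [-0.4, -0.4, 0.4]
width: 0.491
[ 0.4602328  -0.15360872  0.07387505] [-0.35375032 -0.44357841  0.41641779] [2.94811015e-01 3.12626297e+00 3.60720333e-04]
[[254.21598595 230.69749685]]
[[263.96788306 246.54691045]]
```

View pics/s2z.png

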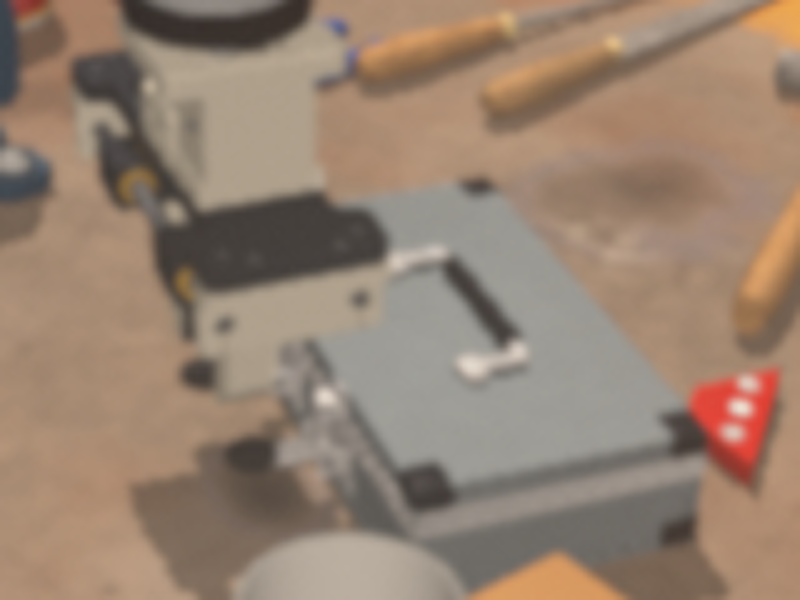

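```bash
python3 -m creep '[[[0.1,0,-1,0,0,0,-0.02],[0.1,0,-1.8,0,0,0,-0.02],[0.1,0,-2.1,0,0,0,-0.02],[0.1,0,-2.3,0,0,0,-0.02],[0.1,0,-2.4,0,0,0,-0.02]]]' && python3 -m creep '[[[0,0,-0.1,0,0,0,-0.02],[0,0,-0.2,0,0,0,-0.02],[0,0,-0.3,0,0,0,-0.02]]]'
python3 - <<'E'
from h import *
s=arm.observe();print(s['position'],s['force'],s['ft_torque'])
a=arm.get_image('side');crop(a,215,165,160,120,5,'pics/s3z.png')
E
```

```text
clock: 3.55
position: [0.4602, -0.1533, 0.0485]
ee_rot: [-0.295, -3.127, -0.001]
force: [-2.1, 0.5, 6.5]
width: 0.49
clock: 3.85
position: [0.46, -0.1533, 0.0457]
ee_rot: [-0.295, -3.127, -0.001]
force: [-2.5, 1.8, 8.6]
width: 0.492
[ 0.46002262 -0.15330067  0.04569363] [-2.48045032  1.80188025  8.63920495] [ 0.42850056  0.62583811 -0.08297765]
```

View pics/s3z.png

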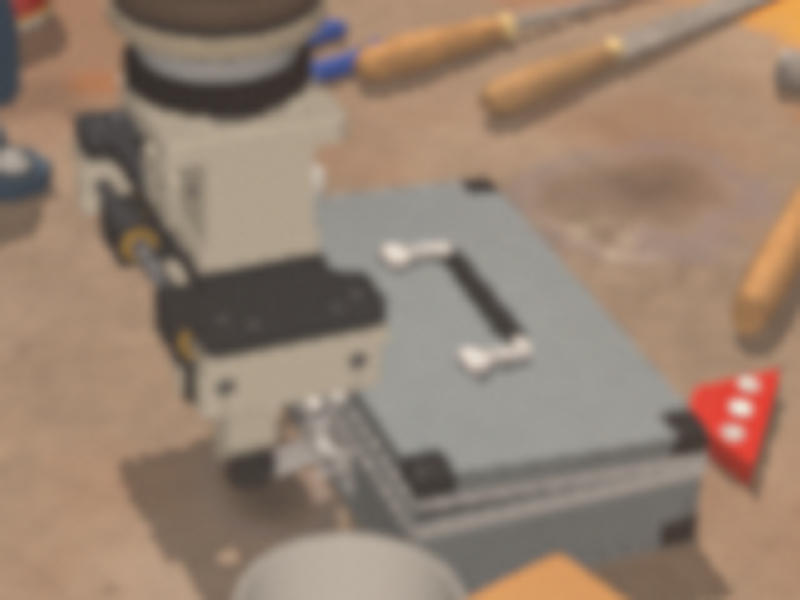

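The lid is starting to rise and there is a gap along its front-right edge. I'll hold the buttons down.

```bash
python3 -m creep '[[[0,0,-0.1,0,0,0,-0.02],[0,0,-0.1,0,0,0,-0.02],[0,0,-0.1,0,0,0,-0.02],[0,0,-0.1,0,0,0,-0.02],[0,0,-0.1,0,0,0,-0.02]]]' && for i in 1 2 3; do python3 -m creep '[[[0,0,0,0,0,0,-0.02],[0,0,0,0,0,0,-0.02],[0,0,0,0,0,0,-0.02],[0,0,0,0,0,0,-0.02],[0,0,0,0,0,0,-0.02]]]' ; done
python3 - <<'E'
from h import *
s=arm.observe();print(s['position'],s['force'],s['ft_torque'])
a=arm.get_image('side');crop(a,215,145,160,120,5,'pics/s4z.png')
E
```

```text
clock: 4.4
position: [0.46, -0.1533, 0.0448]
ee_rot: [-0.296, -3.127, -0.002]
force: [-3.0, 2.3, 9.9]
width: 0.493
clock: 4.9
position: [0.46, -0.1533, 0.0448]
ee_rot: [-0.296, -3.127, -0.002]
force: [-4.0, 2.1, 9.7]
width: 0.491
clock: 5.4
position: [0.4601, -0.1533, 0.0448]
ee_rot: [-0.296, -3.127, -0.002]
force: [-3.5, 1.9, 9.2]
width: 0.492
clock: 5.9
position: [0.46, -0.1533, 0.0449]
ee_rot: [-0.296, -3.127, -0.002]
force: [-2.9, 3.0, 8.4]
width: 0.488
[ 0.46004329 -0.15331834  0.04485002] [-2.89039167  2.99699299  8.35128064] [0.47461757 0.65470518 0.03021552]
```

View pics/s4z.png

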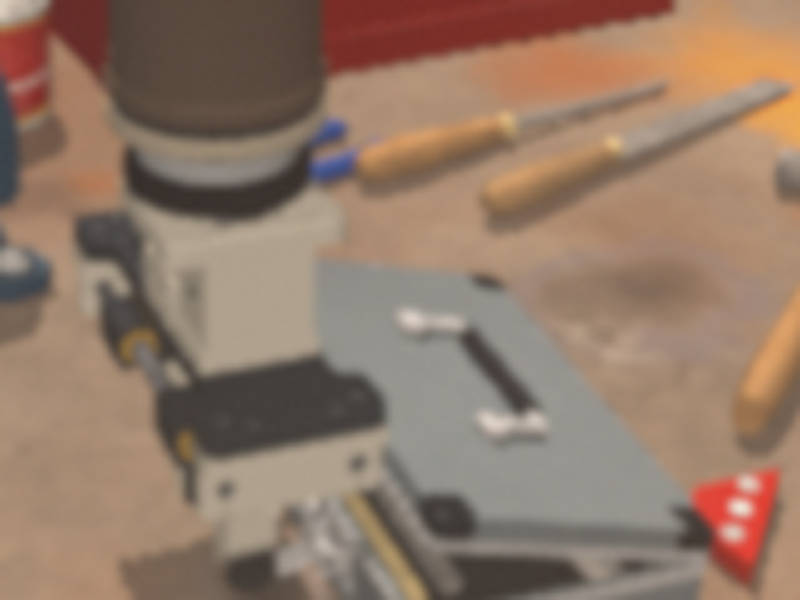

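```bash
for i in 1 2 3 4; do python3 -m creep '[[[0,0,0,0,0,0,-0.02],[0,0,0,0,0,0,-0.02],[0,0,0,0,0,0,-0.02],[0,0,0,0,0,0,-0.02],[0,0,0,0,0,0,-0.02]]]' |grep force; done
python3 - <<'E'
from h import *
a=arm.get_image('side');crop(a,215,145,160,120,5,'pics/s5z.png')
E
```

```text
force: [-3.3, 2.4, 11.0]
force: [-2.6, 2.2, 9.1]
force: [-3.6, 2.0, 9.6]
force: [-3.3, 2.9, 8.9]
```

View pics/s5z.png

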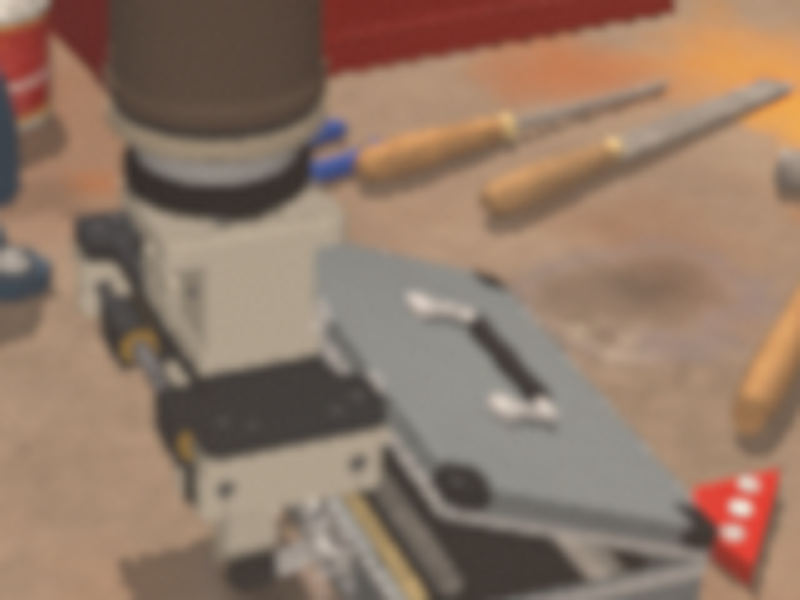

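The lid stands ajar by several centimetres (edge near crop (450,490)). I'll release the buttons, retreat, close the fingers and tilt.

```bash
python3 -m creep '[[[0,0,1,0,0,0,-0.02],[0,0,3,0,0,0,-0.02],[-1,0.2,5,0,0,0,-0.3],[-3,0.6,7,0,0,0,-0.6],[-4,0.8,8,0,0,0,-1]]]' 5 && python3 -m creep '[[[0,0,0,-1.5,-7.8,0,-1],[0,0,0,-3,-15.7,0,-1],[0,0,0,-4.5,-23.6,0,-1],[0,0,0,-6,-31.4,0,-1],[0,0,0,-7.5,-39.3,0,-1]]]'
python3 - <<'E'
from h import *
from scipy.spatial.transform import Rotation as R
s=arm.observe();print(s['position'],s['joints'].round(2),s['force'],R.from_rotvec(s['ee_rot']).as_matrix().round(3))
a=arm.get_image('side');crop(a,215,145,160,120,5,'pics/s6z.png')
E
```

```text
clock: 8.5
position: [0.4195, -0.1459, 0.126]
ee_rot: [0.297, 3.127, 0.001]
force: [0.8, -0.3, -0.4]
width: 0.28
clock: 9.0
position: [0.4291, -0.1368, 0.1463]
ee_rot: [0.248, 2.66, -0.032]
force: [0.9, -0.0, -0.0]
width: 0.005
[ 0.42908845 -0.1368389   0.14629229] [-0.34  0.11  0.62  2.51 -1.04  0.14  2.65] [ 0.86673435 -0.01927124 -0.03103245] [[-0.875  0.18   0.449]
 [ 0.17   0.983 -0.065]
 [-0.453  0.019 -0.891]]
```

View pics/s6z.png

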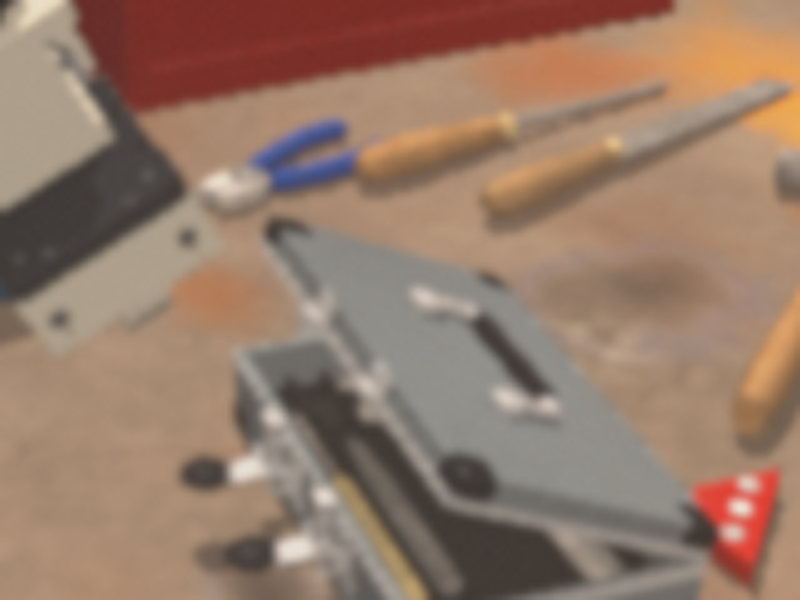

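The lid is resting ajar at about 0.5 rad, and the buttons are released. The tilt is limited by joints 4 and 6 at roughly 27°, which is enough. Next I'll go under the lid edge.

```bash
python3 -m creep '[[[0.8,-0.8,-0.5,0,0,0,-1],[1.6,-1.6,-1.5,0,0,0,-1],[2.4,-1.6,-3,0,0,0,-1],[2.8,-1.6,-4.5,0,0,0,-1],[2.8,-1.6,-5.4,0,0,0,-1]]]' && python3 -m creep '[[[0,0,0,0,0,0,-1],[0,0,0,0,0,0,-1]]]'
cat >> h.py <<'E'
from scipy.spatial.transform import Rotation as R
def st():
    s=arm.observe();p=s['position'];M=R.from_rotvec(s['ee_rot']).as_matrix()
    u=np.array([.982,-.188,0]);v=np.array([.188,.982,0]);H=np.array([.630,-.1866,.042])
    L=lambda q:np.round(1000*np.array([(q-H)@u,(q-H)@v,q[2]-H[2]]),1)
    print('tcp',p.round(4),'F',s['force'].round(1),'q',s['joints'].round(2)); print('tcp rel hinge',L(p),'tip',L(p+.017*M[:,2]),'tipdir',(M[:,2]@u).round(2),(M[:,2]@v).round(2),M[2,2].round(2),'yax',M[:,1].round(2))
E
python3 - <<'E'
from h import *
st()
E
```

```text
clock: 9.55
position: [0.4614, -0.1598, 0.1159]
ee_rot: [0.263, 2.692, -0.023]
force: [-0.5, -0.2, 0.1]
width: 0.004
clock: 9.75
position: [0.4604, -0.1591, 0.1162]
ee_rot: [0.262, 2.692, -0.023]
force: [-0.3, 0.2, -0.5]
width: 0.005
tcp [ 0.4604 -0.1591  0.1162] F [-0.3  0.2 -0.5] q [ 0.1   0.24  0.19  2.42 -1.11  0.12  2.74]
tcp rel hinge [-171.7   -4.8   74.2] tip [-164.5   -4.5   58.8] tipdir 0.42 0.02 -0.91 yax [0.19 0.98 0.02]
```

```bash
python3 -m creep '[[[0,0.1,0,1,5,0,-1],[0.4,0.1,-0.8,1.9,9.8,0,-1],[1,0.1,-1.7,1.9,9.8,0,-1],[1.8,0.1,-2.6,1.9,9.8,0,-1],[1.8,0.1,-2.6,1.9,9.8,0,-1]]]' && python3 -m creep '[[[0,0,0,0,0,0,-1],[0,0,0,0,0,0,-1]]]'
python3 - <<'E'
from h import *
st()
a=arm.get_image('side');crop(a,215,145,160,120,5,'pics/s7z.png')
E
```

```text
clock: 10.25
position: [0.4794, -0.1572, 0.09]
ee_rot: [0.278, 2.864, -0.002]
force: [0.0, -0.6, -0.6]
width: 0.01
clock: 10.45
position: [0.4782, -0.1582, 0.0908]
ee_rot: [0.282, 2.863, -0.0]
force: [0.2, 0.6, -0.8]
width: 0.003
tcp [ 0.4782 -0.1582  0.0908] F [ 0.2  0.6 -0.8] q [-0.22  0.38  0.59  2.28 -0.8   0.37  2.41]
tcp rel hinge [-154.4   -0.6   48.8] tip [-150.    -0.2   32.4] tipdir 0.26 0.02 -0.97 yax [0.19 0.98 0.03]
```

View pics/s7z.png

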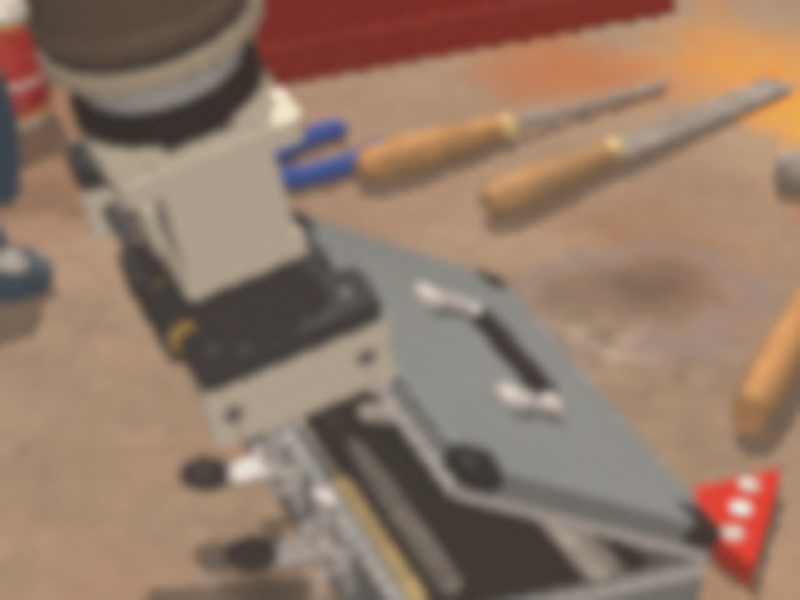

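```bash
python3 -m creep '[[[0.8,-0.15,0,0,0,0,-1],[1.6,-0.3,0,0,0,0,-1],[2.2,-0.4,0,0,0,0,-1],[2.7,-0.5,0,0,0,0,-1],[3.2,-0.6,0,0,0,0,-1]]]' && python3 -m creep '[[[0.2,0,0.1,0,0,0,-1],[0.4,-0.1,0.2,0,0,0,-1],[0.6,-0.1,0.4,0,0,0,-1],[0.7,-0.1,0.6,0,0,0,-1],[0.8,-0.1,0.8,0,0,0,-1]]]'
python3 - <<'E'
from h import *
st()
a=arm.get_image('side');crop(a,215,145,160,120,5,'pics/s8z.png')
E
```

```text
clock: 11.0
position: [0.5107, -0.1641, 0.09]
ee_rot: [0.282, 2.865, -0.0]
force: [-5.8, 2.0, 1.6]
width: 0.003
clock: 11.5
position: [0.5194, -0.1655, 0.0988]
ee_rot: [0.282, 2.863, -0.002]
force: [-1.4, 0.2, -0.4]
width: 0.006
tcp [ 0.5194 -0.1655  0.0988] F [-1.4  0.2 -0.4] q [-0.24  0.43  0.62  2.19 -0.76  0.44  2.35]
tcp rel hinge [-1.125e+02 -1.000e-01  5.680e+01] tip [-108.1    0.3   40.4] tipdir 0.26 0.02 -0.97 yax [0.19 0.98 0.02]
```

View pics/s8z.png

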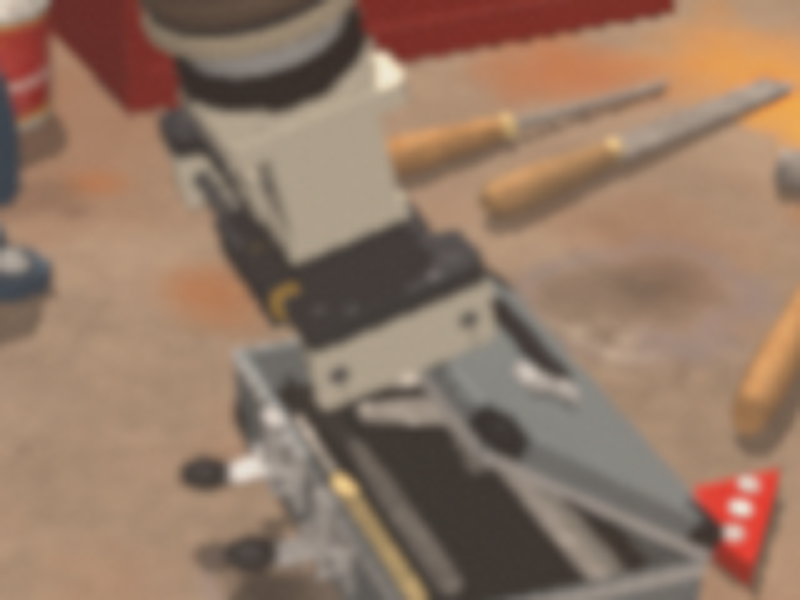

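```bash
python3 -m creep '[[[0.3,-0.1,0.45,0,0,0,-1],[0.6,-0.1,0.9,0,0,0,-1],[0.9,-0.2,1.35,0,0,0,-1],[1.2,-0.2,1.75,0,0,0,-1],[1.6,-0.3,2.1,0,0,0,-1]]]' && python3 -m creep '[[[0.4,-0.1,0.35,0,0,0,-1],[0.8,-0.2,0.7,0,0,0,-1],[1.2,-0.2,1.0,0,0,0,-1],[1.6,-0.3,1.3,0,0,0,-1],[2,-0.4,1.6,0,0,0,-1]]]'
python3 - <<'E'
from h import *
st()
a=arm.get_image('side');crop(a,215,125,160,120,5,'pics/s9z.png')
E
```

```text
clock: 12.05
position: [0.535, -0.1681, 0.1197]
ee_rot: [0.281, 2.864, -0.001]
force: [-4.4, 0.8, 0.8]
width: 0.005
clock: 12.55
position: [0.5554, -0.1722, 0.1356]
ee_rot: [0.281, 2.863, -0.001]
force: [-1.3, 0.5, -1.4]
width: 0.007
tcp [ 0.5554 -0.1722  0.1356] F [-1.3  0.5 -1.4] q [-0.31  0.43  0.72  2.08 -0.67  0.56  2.25]
tcp rel hinge [-76.    0.1  93.6] tip [-71.5   0.5  77.2] tipdir 0.26 0.02 -0.97 yax [0.19 0.98 0.02]
```

View pics/s9z.png

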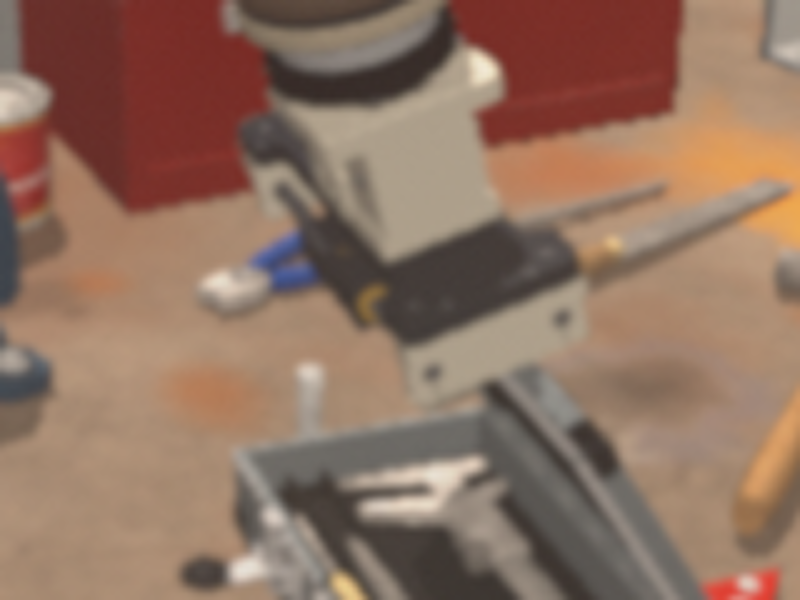

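```bash
python3 -m creep '[[[0.4,-0.1,0.25,0,0,0,-1],[0.9,-0.2,0.5,0,0,0,-1],[1.4,-0.2,0.75,0,0,0,-1],[1.8,-0.3,1,0,0,0,-1],[2.3,-0.4,1.2,0,0,0,-1]]]' && python3 -m creep '[[[0.5,-0.1,0.2,0,0,0,-1],[1,-0.2,0.35,0,0,0,-1],[1.5,-0.3,0.5,0,0,0,-1],[2,-0.4,0.6,0,0,0,-1],[2.5,-0.5,0.7,0,0,0,-1]]]'
python3 - <<'E'
from h import *
st()
a=arm.get_image('side');crop(a,215,125,160,120,5,'pics/s10z.png')
E
```

```text
clock: 13.1
position: [0.5782, -0.1763, 0.1475]
ee_rot: [0.282, 2.864, -0.001]
force: [-3.5, -0.2, 0.8]
width: 0.011
clock: 13.6
position: [0.6034, -0.1814, 0.1545]
ee_rot: [0.282, 2.863, -0.001]
force: [-2.7, 0.1, -1.5]
width: 0.006
tcp [ 0.6034 -0.1814  0.1545] F [-2.7  0.1 -1.5] q [-0.3   0.48  0.74  1.95 -0.65  0.66  2.2 ]
tcp rel hinge [-2.710e+01  1.000e-01  1.125e+02] tip [-22.7   0.5  96.1] tipdir 0.26 0.02 -0.97 yax [0.19 0.98 0.02]
```

View pics/s10z.png

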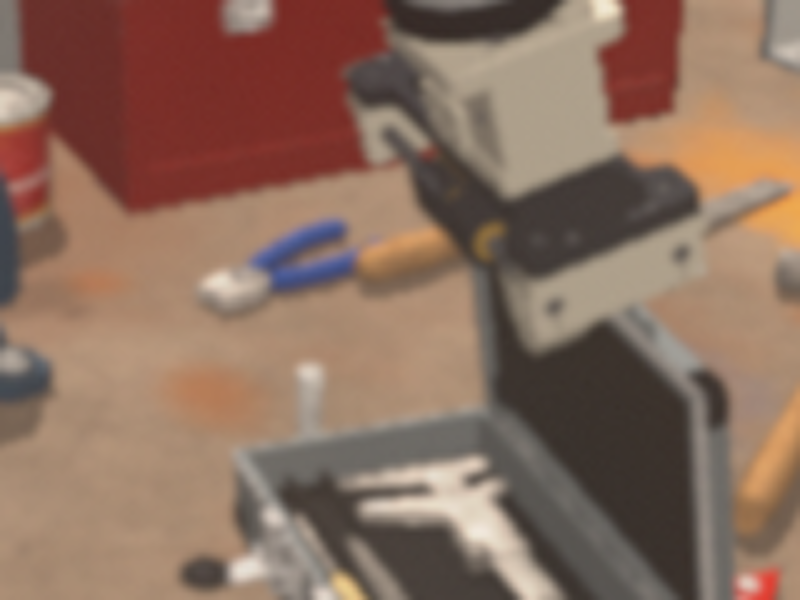

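```bash
python3 -m creep '[[[0.5,-0.1,0.1,0,0,0,-1],[1,-0.2,0.15,0,0,0,-1],[1.5,-0.3,0.2,0,0,0,-1],[2,-0.4,0.2,0,0,0,-1],[2.5,-0.5,0.2,0,0,0,-1]]]' && python3 -m creep '[[[0.3,-0.1,0,0,0,0,-1],[0.6,-0.1,0,0,0,0,-1],[0.9,-0.2,0,0,0,0,-1],[1.2,-0.2,-0.1,0,0,0,-1],[1.4,-0.3,-0.1,0,0,0,-1]]]'
python3 - <<'E'
from h import *
st()
a=arm.get_image('side');crop(a,215,125,160,120,5,'pics/s11z.png')
E
```

```text
clock: 14.15
position: [0.6282, -0.1863, 0.1562]
ee_rot: [0.282, 2.864, -0.001]
force: [-2.5, -0.9, -2.9]
width: 0.008
clock: 14.65
position: [0.6424, -0.1891, 0.1554]
ee_rot: [0.281, 2.863, -0.001]
force: [-1.4, 1.5, -1.6]
width: 0.008
tcp [ 0.6424 -0.1891  0.1554] F [-1.4  1.5 -1.6] q [-0.28  0.54  0.73  1.85 -0.66  0.71  2.18]
tcp rel hinge [ 1.260e+01 -1.000e-01  1.134e+02] tip [17.1  0.3 97. ] tipdir 0.26 0.02 -0.97 yax [0.19 0.98 0.02]
```

View pics/s11z.png

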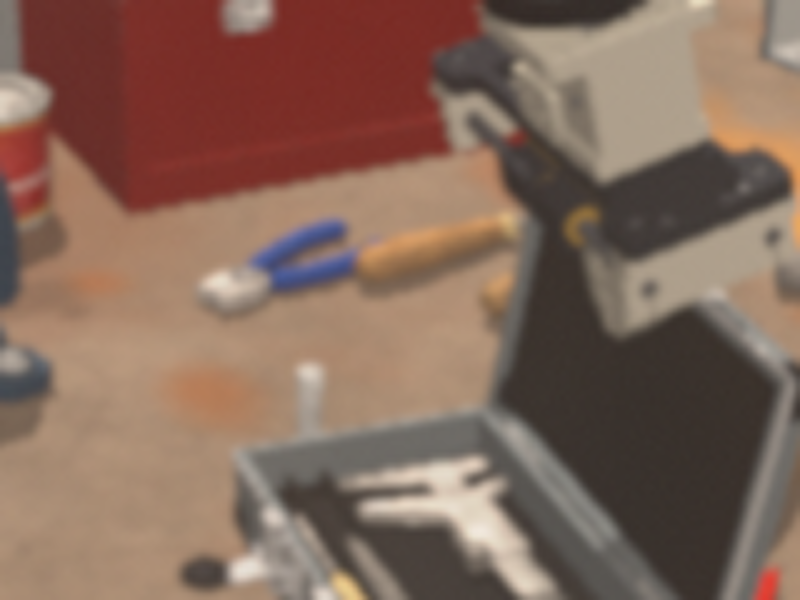

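```bash
python3 -m creep '[[[0.1,0,0,0,0,0,-1],[0.2,0,0,0,0,0,-1],[0.3,-0.1,0,0,0,0,-1],[0.4,-0.1,0,0,0,0,-1],[0.4,-0.1,0,0,0,0,-1]]]'
python3 - <<'E'
from h import *
st()
a=arm.get_image('side');crop(a,215,125,160,120,5,'pics/s12z.png')
u=np.array([.982,-.188,0]);v=np.array([.188,.982,0]);H=np.array([.630,-.1866,.042])
for th in(1.5,1.6,1.65,1.7,1.75):
  P=[H-u*.13*np.cos(th)+v*y+[0,0,.13*np.sin(th)] for y in(.113,-.113)]
  print(th,((proj('side',P)-[215,125])*5).round(0).tolist())
E
```

```text
clock: 15.2
position: [0.6449, -0.1897, 0.155]
ee_rot: [0.282, 2.866, 0.001]
force: [-8.4, 2.9, 3.7]
width: 0.008
tcp [ 0.6449 -0.1897  0.155 ] F [-8.4  2.9  3.7] q [-0.27  0.55  0.73  1.84 -0.66  0.71  2.18]
tcp rel hinge [ 15.2  -0.2 113. ] tip [19.5  0.2 96.6] tipdir 0.26 0.02 -0.97 yax [0.19 0.98 0.03]
1.5 [[475.0, 164.0], [719.0, 390.0]]
1.6 [[501.0, 160.0], [749.0, 384.0]]
1.65 [[513.0, 159.0], [764.0, 382.0]]
1.7 [[526.0, 158.0], [778.0, 381.0]]
1.75 [[538.0, 158.0], [792.0, 380.0]]
```

View pics/s12z.png

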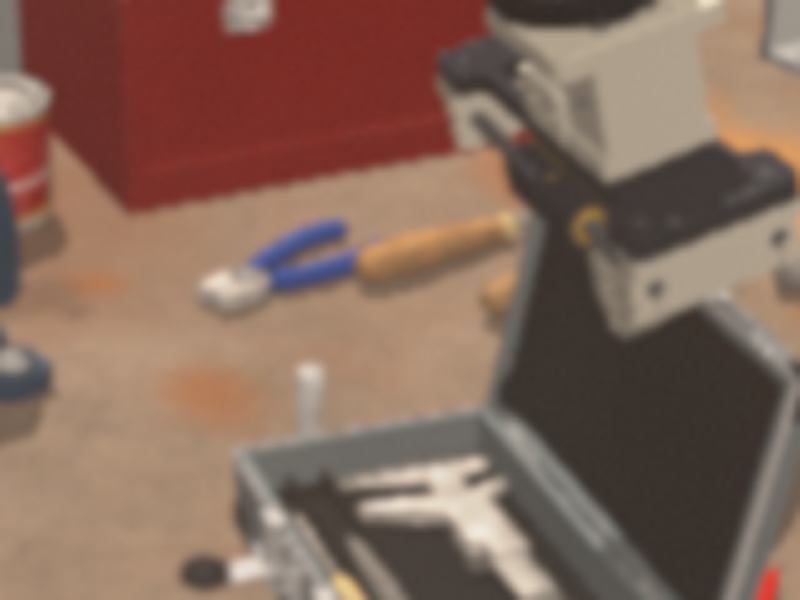

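The lid is at its stop: the rim corner at crop (790,378) matches about 1.74 rad, and the force rose to 8 N. I'll back away.

```bash
python3 -m creep '[[[-1,0.2,0,0,0,0,-1],[-3,0.6,0,0,0,0,-1],[-6,1.2,0,0,0,0,-1],[-9,1.8,2,0,0,0,-1],[-12,2.3,5,0,0,0,-1]]]' && python3 -m creep '[[[-2,3,3,0,0,0,-1],[-4,7,6,0,0,0,-1],[-6,12,9,0,0,0,-1],[-8,17,11,0,0,0,-1],[-8,22,11,0,0,0,-1]]]' && python3 -m creep '[[[0,4,0,0,0,0,-1],[0,8,0,0,0,0,-1],[0,11,0,0,0,0,-1],[0,11,0,0,0,0,-1],[0,11,0,0,0,0,-1]]]'
python3 -m creep '[[[0,0,0,0,0,0,-1],[0,0,0,0,0,0,-1],[0,0,0,0,0,0,-1],[0,0,0,0,0,0,-1],[0,0,0,0,0,0,-1]]]'
python3 - <<'E'
from h import *
st()
a=arm.get_image('side');crop(a,185,125,200,150,4,'pics/s13z.png')
a=arm.get_image('top');cv2.imwrite('pics/t13.png',a[:,:,::-1]);crop(a,230,135,200,150,4,'pics/t13z.png')
E
```

```text
clock: 15.75
position: [0.524, -0.1669, 0.2047]
ee_rot: [0.282, 2.865, -0.001]
force: [0.3, 0.9, 2.3]
width: 0.004
clock: 16.25
position: [0.4625, -0.0179, 0.2948]
ee_rot: [0.286, 2.861, 0.003]
force: [0.9, 2.1, -0.6]
width: 0.007
clock: 16.75
position: [0.4625, 0.0929, 0.2936]
ee_rot: [0.279, 2.865, 0.001]
force: [0.2, -0.2, 0.6]
width: 0.004
clock: 17.25
position: [0.4625, 0.0925, 0.2935]
ee_rot: [0.282, 2.865, -0.0]
force: [0.3, 0.2, -0.4]
width: 0.004
tcp [0.4625 0.0925 0.2935] F [ 0.3  0.2 -0.4] q [-1.12 -0.06  0.7   2.08  0.21  0.88  0.84]
tcp rel hinge [-216.9  242.6  251.5] tip [-212.5  243.   235.1] tipdir 0.26 0.02 -0.97 yax [0.19 0.98 0.03]
```

View pics/s13z.png

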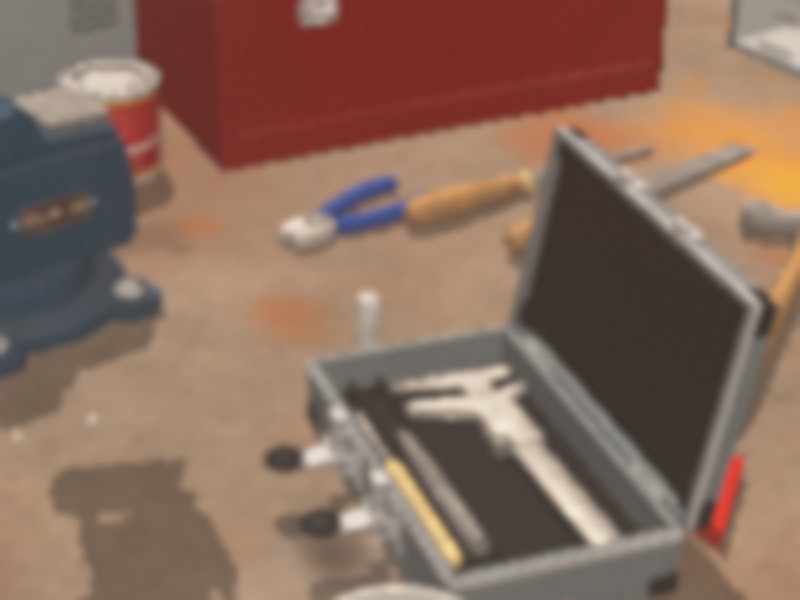

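View pics/t13z.png

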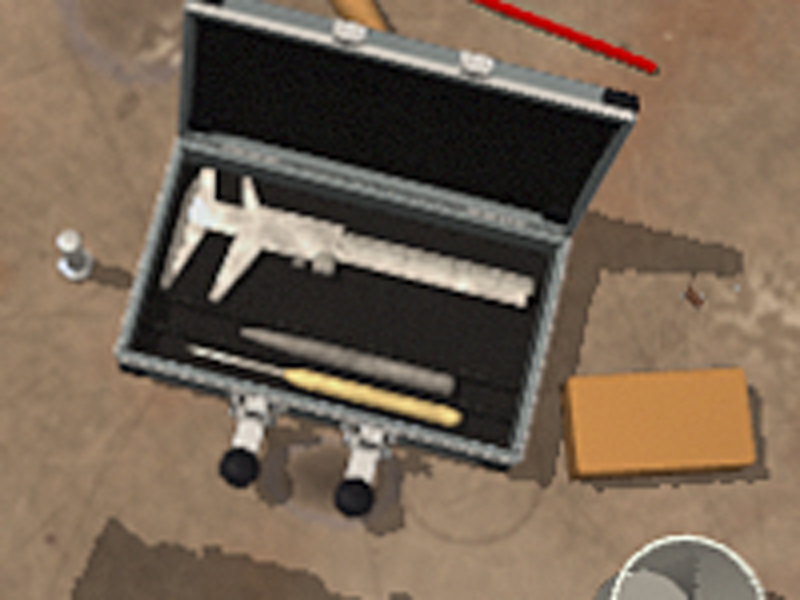

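```bash
python3 -c "
from cell import arm
print(arm.sign_off())"
```

```text
the job is handed in; nothing more can be done
None
```

The case is open and handed in at about 17 s on the clock. The lid leans back at its stop, around 1.74 rad, and stayed there for more than a second after the fingers left it.

- **Opening:** I pressed both buttons together, one fingertip on each, at about 9–11 N in total. I held them for about 4.5 s while the spring raised the lid to roughly 0.5 rad, then let go. With the fingers shut, I pushed the lid up by its front edge. The push took about 3–6 N and reached 8 N at the stop.
- **Last checks:** In the final pictures the caliper, scriber and punch are in the foam, and both buttons are back up. The button and bolt positions in the top view match the first picture to within a pixel. The abrasive block, the cutters and the part of the cup in view look untouched, and the arm is clear of everything.
- **Not fully checked:** The magnet is hidden behind the lid in the top view. The side view shows only part of it, apparently where it was, so I didn't measure its position.
- **Changed on the way:** I planned to tilt the tool 45° to get under the lid, but joint limits stopped it near 27°. I used 15° instead, and the lid moved freely.

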